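Find the loaded component box, then rack and clamp the empties

ROBOT

A 6-joint arm with a two-finger parallel gripper is mounted at the origin on the work surface. World frame = base frame: x ahead of the robot, y to its left, z up, the work surface at z = 0. Lengths are in m, angles in rad, forces in N, time in s.
With the tool pointing down it reaches from about 0.375 to 0.975 m from the base axis. Payload 3.8 kg.
Tool frame: the origin (TCP) lies between the finger pads; the fingertips stand 22 mm ahead of it and the grasp point (between the pads) lies 3 mm ahead of it; z points along the fingers, y is the direction in which the jaws open and shut (so a half turn about z gives the same grasp; the last joint's range is limited). The gripper opens to 85 mm and grips with 20 to 120 N. Pads are 22 mm wide; open, the fingers measure 114 mm over their backs; the gripper's body (76 mm by 85 mm) begins 54 mm behind the grasp point. The pads swing forward as they close: fully open they stand 13 mm farther back than shut.
Start: joints at [-1.32, 0.264, 1.604, -0, 1.274, -0.037], TCP at [0.192, -0.647, 0.253] pointing down, gripper open.
Joint ranges: [-2.63, 2.63], [-0.94, 2.18], [0.31, 2.57], [-1.31, 4.45], [0, 2.66], [-2.55, 2.55]. Speed limits (rad/s): [2.57, 2.57, 3.14, 3.14, 3.14, 3.14].

INTERFACE

Orientations are given as a rotation vector (axis times angle).
In Python, from workcell import * gives the robot as it stands.
- The arm moves only by the tool step_arm, never from a script. Its argument "motion" is a list that holds one entry, the list of rows, each a list of 7 numbers: the finger opening in m, from 0 to 0.0854, then the shift along the world's x, y, z in m, then the turn, a rotation vector about the world's x, y, z in degrees. A call has exactly 8 rows; each row is the pose to reach, as a shift and turn from the pose measured when the call began; what a row does not reach only later rows make up. A row lasts 1/8 s, in which the tool goes at most 62.5 mm and 10.7 degrees, less where a joint would pass 70% of its speed; a pose out of reach is approached as far as the arm can. A call with a gripper value outside its range is refused whole. The fingers move at their own pace and stop on an object; "newtons" is the grip in N (left out, the last holds). Time passes only in rows, so rows that repeat a pose let the fingers close, or fill a call up. It gives the time, the measured TCP pose, the force and the opening at its end, in the units of the state.
- read_state(): the state, without advancing time (a new reading comes with each control period).
- read_camera(name): name is "scene" or "top" or "wrist"; returns (picture, depth): 400x640x3 uint8, blue, green, red; 400x640 float32, m along the optical axis (not along the pixel's ray), 0 where there is no reading.
- get_calibration(name): a dict with "K" (3x3 intrinsics, pixels), "dist_coeffs" ([k1, k2, p1, p2, k3] as OpenCV has them; the pictures are not rectified), "world_from_camera" (4x4, takes a point from camera to world coordinates). Camera axes: x right, y down, z forward; pixel columns grow to the right and rows downward; lengths in m; the calibration is good to about 2 mm. A picture is of the moment at which its call begins: read the wrist's pose just before it. get_calibration takes no time and is no camera call; for the wrist camera it gives the pose at the moment of the call.
- finish_job(): hands the job in, once; it reports no verdict.
Trained networks look in the newest picture that a camera, given by its name, has taken for a name from the list of things; names that differ only in an ending like _2 or _b are one class to them, and where a whole thing is asked for, a point or a joint stands for the part that bears it (a point fixed in the world has none). Each returns a list of dicts, best first, with "score" (0 to 1); they miss things now and then, are a little off and sometimes report something else, mostly with a low value. They report only what shows in the picture. A call takes as long as a camera call. They do not tell look-alikes from the thing itself.
- spot_in(camera, thing): "xyz" ([x, y, z] in m, in the coordinates of the camera as it stood for that picture, good to about 4 mm: the middle of the surface that is visible of it).
- regions_of(camera, thing): "region" (400x640 bool, what is visible of it).
The state is a dict: "time": time; "q": joint angles; "joint_vel": joint speeds; "joint_torque": joint torques, N m; "tool_pos": TCP position; "tcp_rot": TCP orientation; "wrist_force": force on the tool from outside, world axes, zero at the start; "torque": the same for the moment, N m; "width": opening from 0.0 (shut) to 1.0 (fully open).
Only numpy, scipy, OpenCV 4.12 (cv2) and the standard library are available. Lean on these libraries where they do the work, as an engineer would, in place of code of your own. Each camera call takes 0.05 s, during which the arm holds its last target. There are 200 camera calls.

TASK

The look-alike black component boxes on the bench have come back from the assembly line, and all are empty but one, which only its weight gives away: stand that one flat in the empty pocket of the black kit tray. The empties go into the aluminium transport carrier: loosen its clamp knob before you move the sliding stop, slide the stop back to make room, stand every empty box flat in the carrier side by side, then push the stop up so that they stand close together between the fixed end and the stop, and tighten the clamp knob again. Do not disturb the solder spool, the flux bottle or the screwdriver.

Things in the scene. Friction and masses are not known exactly. Their poses are not given: they have to be found in the camera images.
- box_a: closed black component box with grey lid, 100 mm (x) by 54 mm (y), 48 mm high to the top of the lid; along the middle of the lid an upright carrying rib to lift it by, 70 mm long (x), 14 mm thick (y), from 48 to 72 mm above the underside. Origin at the centre of the underside, z up. Empty it weighs 130 to 190 g, loaded 550 to 750 g (just one is loaded), balanced about its centre
- box_b: closed black component box with grey lid, looks like box_a: 100 mm (x) by 54 mm (y), 48 mm high to the top of the lid; along the middle of the lid an upright carrying rib to lift it by, 70 mm long (x), 14 mm thick (y), from 48 to 72 mm above the underside. Origin at the centre of the underside, z up. Empty it weighs 130 to 190 g, loaded 550 to 750 g (just one is loaded), balanced about its centre
- box_c: closed black component box with grey lid, looks like box_a: 100 mm (x) by 54 mm (y), 48 mm high to the top of the lid; along the middle of the lid an upright carrying rib to lift it by, 70 mm long (x), 14 mm thick (y), from 48 to 72 mm above the underside. Origin at the centre of the underside, z up. Empty it weighs 130 to 190 g, loaded 550 to 750 g (just one is loaded), balanced about its centre
- box_d: closed black component box with grey lid, looks like box_a: 100 mm (x) by 54 mm (y), 48 mm high to the top of the lid; along the middle of the lid an upright carrying rib to lift it by, 70 mm long (x), 14 mm thick (y), from 48 to 72 mm above the underside. Origin at the centre of the underside, z up. Empty it weighs 130 to 190 g, loaded 550 to 750 g (just one is loaded), balanced about its centre
- box_e: closed black component box with grey lid, looks like box_a: 100 mm (x) by 54 mm (y), 48 mm high to the top of the lid; along the middle of the lid an upright carrying rib to lift it by, 70 mm long (x), 14 mm thick (y), from 48 to 72 mm above the underside. Origin at the centre of the underside, z up. Empty it weighs 130 to 190 g, loaded 550 to 750 g (just one is loaded), balanced about its centre
- carrier: aluminium transport carrier, fixed to the bench: base plate 10 mm thick, 166 by 374 mm; along it a channel 114 mm wide between the front guide rail (34 mm wide, top 35 mm above the bench) and the rear lip (10 mm wide, top 30 mm above the bench). Origin on the bench, at the middle of the channel's width and of the carrier's length; y along the row, x across it, away from the robot
- row_end (a point): start of the row in the carrier: on top of the base plate, at the middle of the channel's width, at the inner face of the fixed end; y along the row towards the sliding stop, x across the channel away from the robot, z up. Fixed end and stop plate are 12 mm thick and about 42 mm high above the base plate. Boxes stand side by side, 100 mm across the channel, 54 mm along the row
- stop_face (a point): on the sliding stop: at the level of the top of the base plate, the middle of the channel's width, on the face of the stop plate that looks at the fixed end; axes as row_end. Moves with the stop along y of row_end
- stop (a joint): clear room along the row between fixed end and sliding stop, m, 0 to 0.28 (= y of stop_face in row_end); nearly closed at the start. Loose, the stop slides with about 2 N of drag and can push a row of boxes; clamped, it holds against 80 N
- knob_grip (a point): centre of the orange grip bar of the clamp knob on the sliding stop, above the front guide rail, on the knob's upright axis; at x -74, y +36, z +67 mm from stop_face. Bar 52 mm long (along its own y), 16 mm thick, from 14 mm below to 11 mm above this point; the stop's carriage top is 22 mm below it. The loose knob also serves as the handle to slide the stop
- knob (a joint): clamp knob, rad: 0 tight (bar along the row), 1.5 fully loose (bar across the row). Counter-clockwise seen from above loosens; takes 0.2 N m, 0.3 N m to clamp, and stays where left. Grips the stop below about 0.5, free above 0.8. Starts tight (0 to 0.15)
- kit_tray: black kit tray, fixed to the bench, 150 mm (x) by 262 mm (y), 22 mm high, with two pockets: a small empty one, and on its -y side a larger one that holds a green circuit board. Origin on the bench under the middle of the empty pocket
- pocket (a point): centre of the floor of the kit tray's empty pocket, 4 mm above the bench; axes as the tray's. The pocket is 130 mm along x and 84 mm along y inside, its walls rise 18 mm above its floor: room for one box, its 100 mm along x
- solder_spool: white solder spool, 64 mm across and 50 mm high, standing on the bench; origin at the centre of its underside. To be left alone
- flux_bottle: small clear bottle with a red cap, 44 mm across and 110 mm high, standing on the bench; origin at the centre of its underside. To be left alone
- screwdriver: yellow-handled screwdriver, 170 mm long, lying on the bench; origin under its middle, x along it. To be left alone
There are look-alikes about, which are no part of the job. Leave any blue or red look-alike of the box_d alone.

How it is judged:
By the outcome, as a careful person would: the job done as asked, in the order asked, and still so for the second after the job is handed in, with the robot touching nothing.
Of box_c, box_d, box_e only 1 to 3 are there at a start; the rules pass over those that are not, and their reading is None.
At some moment in a run one of box_a, box_b, box_c, box_d, box_e may be knocked a few centimetres aside while the robot is not near it.
It also fails if it takes over 210 s, if anything falls off the work surface, if the arm or the gripper's body presses on something with over 40 N, if the wrist force passes 120 N, or if a joint passes its speed limit or range.

## Working session

There is one attempt and no reset: what is moved stays moved. The work goes in short steps, Python scripts to look and compute and a tool call to move; the robot and the scene stay as the last step left them, time stands still between calls to the robot, and variables do not carry over. Pictures are saved under pics/ and viewed, on a budget of 14 in all, crops included, one or two more only if the job needs it, and the job is handed in when it is done.

Besides the shell and the picture viewer there is one more tool, called after "Emit:" in YAML: its name, and indented under it one key for each argument. step_arm: Moves the arm, as the interface text tells. Its arguments: {"type":"object","properties":{"motion":{"type":"array"},"newtons":{"type":"number"}},"required":["motion"]}

```bash
mkdir -p pics; cat > h.py <<'E'
from workcell import *
import numpy as np, cv2
def cam(n):
    c=get_calibration(n); p,d=read_camera(n); return p,d,c
def w(c,x):
    T=np.array(c["world_from_camera"]); return T[:3,:3]@np.array(x)+T[:3,3]
def cloud(d,c):
    K=np.array(c["K"]);h,wd=d.shape
    u,v=np.meshgrid(np.arange(wd),np.arange(h))
    pts=np.stack([u,v],-1).reshape(-1,1,2).astype(np.float32)
    n=cv2.undistortPoints(pts,K,np.array(c["dist_coeffs"])).reshape(h,wd,2)
    P=np.dstack([n*d[...,None],d]); T=np.array(c["world_from_camera"])
    return P@T[:3,:3].T+T[:3,3]
E
python3 - <<'E'
from h import *
s=read_state();print(s)
for n in("top","scene"):
    p,d,c=cam(n);cv2.imwrite(f"pics/{n}0.png",p);print(n,np.round(c["world_from_camera"],3).tolist())
    np.savez(f"{n}0.npz",p=p,d=d)
    for t in("box_a","knob_grip","stop_face","carrier","kit_tray","solder_spool","flux_bottle","screwdriver"):
        print(t,[(np.round(w(c,o["xyz"]),3).tolist(),round(o["score"],2)) for o in spot_in(n,t)])
E
```

```text
{'time': 0.0, 'q': array([-1.31993274e+00,  2.64758009e-01,  1.60537087e+00, -1.67417665e-05,
        1.27372022e+00, -3.69117010e-02]), 'joint_vel': array([ 0.00137521,  0.00060819,  0.00064108,  0.00089969, -0.00063392,
        0.00073114]), 'joint_torque': array([-2.47629441e-04, -5.15113342e+01, -3.67320693e+01, -7.91535695e-05,
        1.31642295e-02, -1.32959798e-05]), 'tool_pos': array([ 0.19139329, -0.64658071,  0.2519604 ]), 'tcp_rot': array([-3.10690769e+00, -4.50164359e-01,  4.03151233e-04]), 'wrist_force': array([-0.00112246,  0.1486148 ,  0.52313028]), 'torque': array([ 0.02173303, -0.01129133,  0.03053981]), 'width': 1.0020998684427371}
top [[-0.004, -0.994, 0.112, 0.397], [-1.0, 0.007, 0.031, -0.082], [-0.031, -0.112, -0.993, 1.245], [0.0, 0.0, 0.0, 1.0]]
box_a [([0.282, -0.202, 0.053], 0.92), ([0.445, -0.066, 0.043], 0.9), ([0.283, -0.517, 0.048], 0.87), ([0.43, 0.165, 0.043], 0.8), ([0.438, 0.037, 0.043], 0.79), ([0.43, -0.191, 0.049], 0.61), ([0.249, -0.38, 0.052], 0.6)]
knob_grip []
stop_face [([0.592, -0.087, 0.051], 0.63)]
carrier [([0.626, 0.04, 0.012], 0.86), (
[... 309 characters left out ...]
0.857, 0.416, -0.303, 0.402], [-0.001, -0.588, -0.809, 1.303], [0.0, 0.0, 0.0, 1.0]]
box_a [([0.26, -0.371, 0.054], 0.93), ([0.296, -0.502, 0.049], 0.89), ([0.291, -0.192, 0.044], 0.81), ([0.452, 0.177, 0.046], 0.79), ([0.449, 0.045, 0.046], 0.75), ([0.448, -0.188, 0.049], 0.73), ([0.46, -0.06, 0.048], 0.61)]
knob_grip [([0.46, -0.06, 0.05], 0.75), ([0.574, -0.066, 0.079], 0.61)]
stop_face [([0.601, -0.086, 0.052], 0.93)]
carrier [([0.624, 0.044, 0.015], 0.77), ([0.449, -0.187, 0.049], 0.57)]
kit_tray [([0.491, -0.423, 0.005], 0.73)]
solder_spool [([0.62, 0.39, 0.051], 0.89)]
flux_bottle [([0.788, -0.047, 0.065], 0.66)]
screwdriver [([0.623, 0.042, 0.011], 0.74), ([0.697, -0.39, 0.02], 0.5)]
```

View pics/top0.png

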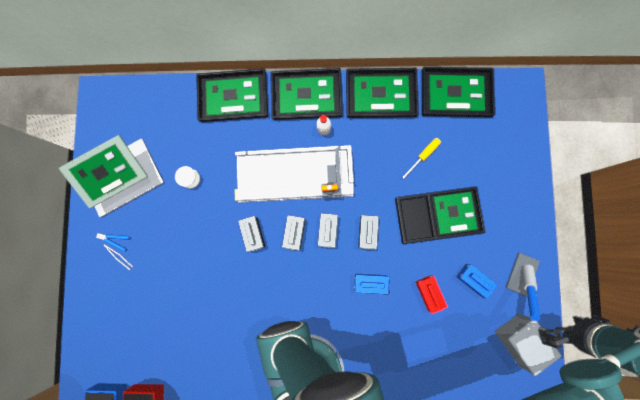

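View pics/scene0.png

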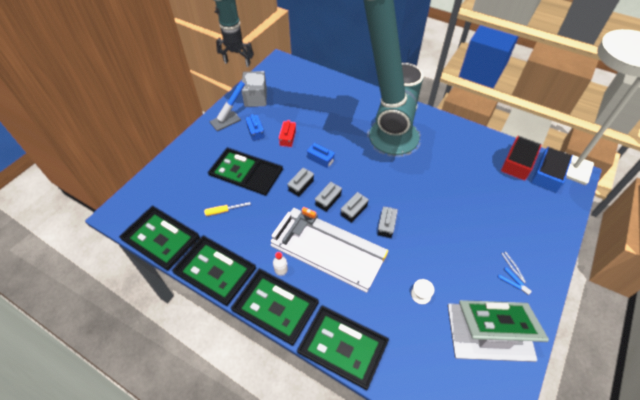

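The pictures show four grey-lidded boxes in the top view at (250,234), (293,234), (328,231) and (369,232). The look-alikes to leave alone are blue at (372,284) and (478,281), and red at (432,294). The knob is at (330,188), and the tray's empty pocket is at (416,217). I'll fit poses from the depth image and check a close crop.

```bash
python3 - <<'E'
from h import *
z=np.load("top0.npz");p,d=z["p"],z["d"];c=get_calibration("top");P=cloud(d,c)
cv2.imwrite("pics/crop1.png",cv2.resize(p[135:260,225:495],None,fx=2.9,fy=2.9,interpolation=cv2.INTER_CUBIC))
def rect(m,n):
    q=P[m][:,:2]; (cx,cy),(a,b),th=cv2.minAreaRect((q*1000).astype(np.float32)); print(n,len(q),"c",round(cx,1),round(cy,1),"sz",round(a),round(b),"ang",round(th,1),"z",np.round(np.median(P[m][:,2])*1000,1))
def box(u0,u1,v0,v1,z0,z1):
    m=np.zeros(d.shape,bool);m[v0:v1,u0:u1]=1; return m&(P[...,2]>z0)&(P[...,2]<z1)
for u in(250,293,328,369):
    m=box(u-18,u+18,205,258,.036,.085);rect(m,"box");rect(m&(P[...,2]>.06),"rib")
    q=P[m&(P[...,2]>.06)][:,:2]*1000;mu=q.mean(0);e,V=np.linalg.eigh(np.cov((q-mu).T));print("  ribmean",mu.round(1),"dir",V[:,1].round(3))
rect(box(225,365,140,210,.006,.014),"base plate")
rect(box(315,345,175,200,.062,.1),"knob")
for lo,hi in((.04,.055),(.024,.039)):
    m=box(225,365,140,210,lo,hi);rect(m,f"z{lo}")
rect(box(385,495,180,250,.015,.03),"tray")
rect(box(397,434,190,245,.0,.01),"pocketfloor")
E
```

```text
box 576 c 432.3 173.0 sz 105 55 ang 16.3 z 49.2
rib 120 c 431.5 172.9 sz 69 15 ang 15.9 z 71.2
  ribmean [431.8 172.1] dir [-0.961 -0.276]
box 575 c 435.1 39.3 sz 54 103 ang 80.0 z 49.4
rib 110 c 434.8 39.4 sz 14 68 ang 80.2 z 71.4
  ribmean [435.1  38.9] dir [-0.986  0.169]
box 571 c 441.7 -68.0 sz 54 103 ang 84.3 z 49.3
rib 106 c 442.0 -68.2 sz 14 70 ang 84.3 z 72.0
  ribmean [442.7 -68.3] dir [-0.996  0.094]
box 589 c 436.4 -195.1 sz 54 105 ang 84.9 z 49.4
rib 110 c 436.4 -195.4 sz 14 68 ang 85.8 z 72.3
  ribmean [ 436.3 -195.1] dir [-0.996  0.088]
base plate 3183 c 621.5 36.9 sz 226 443 ang 0.6 z 10.1
knob 134 c 571.4 -74.5 sz 49 34 ang 89.4 z 86.3
z0.04 479 c 619.3 14.5 sz 151 323 ang 2.9 z 50.0
z0.024 1463 c 626.3 41.8 sz 164 375 ang 2.0 z 33.7
tray 1145 c 489.4 -424.1 sz 151 263 ang 7.4 z 21.5
pocketfloor 1230 c 483.1 -349.8 sz 117 176 ang 88.6 z 4.0
```

View pics/crop1.png

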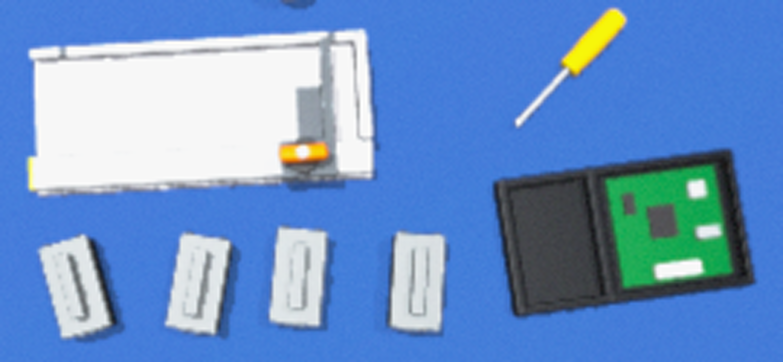

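The crop confirms the four grey boxes, the orange knob bar along the row and the fixed end on the -y side. Next I move above the knob.

Emit:
step_arm:
  motion:
    - [[0.06,0.04,0.047,0,0,0,9.4],[0.06,0.08,0.094,0,0,0,18.8],[0.06,0.12,0.141,0,0,0,28.2],[0.06,0.16,0.188,0,0,0,37.6],[0.06,0.2,0.235,0,0,0,47],[0.06,0.24,0.282,0,0,0,56.4],[0.06,0.28,0.33,0,0,0,65.8],[0.06,0.32,0.38,0,0,0,75]]

```text
time: 1.9
tool_pos: [0.5118, -0.2668, 0.2537]
tcp_rot: [2.186, 2.255, 0.0]
wrist_force: [0.6, -1.0, -0.2]
width: 0.703
```

Emit:
step_arm:
  motion:
    - [[0.06,0.02,0.05,-0.01,0,0,0],[0.06,0.04,0.1,-0.02,0,0,0],[0.06,0.06,0.15,-0.03,0,0,0],[0.06,0.06,0.19,-0.04,0,0,0],[0.06,0.06,0.19,-0.04,0,0,0],[0.06,0.06,0.19,-0.04,0,0,0],[0.06,0.06,0.19,-0.04,0,0,0],[0.06,0.06,0.19,-0.04,0,0,0]]

```text
time: 2.9
tool_pos: [0.572, -0.078, 0.2142]
tcp_rot: [2.187, 2.253, 0.001]
wrist_force: [-0.6, -0.9, -1.0]
width: 0.704
```

```bash
cat >> h.py <<'E'
from scipy.spatial.transform import Rotation as Ro
def st():
    s=read_state(); R=Ro.from_rotvec(s["tcp_rot"]).as_matrix()
    print("t",round(s["time"],2),"tcp",np.round(s["tool_pos"]*1000,1),"yaw",round(np.degrees(np.arctan2(R[1,0],R[0,0])),1),"tilt",R[:2,2].round(3),"F",s["wrist_force"].round(1),"T",s["torque"].round(2),"w",round(s["width"]*85.4,1),"q",s["q"].round(2)); return s
def rect(P,m,n):
    q=P[m][:,:2]
    if len(q)<10: return print(n,"few")
    (cx,cy),(a,b),th=cv2.minAreaRect((q*1000).astype(np.float32))
    if a<b: a,b,th=b,a,th-90
    print(n,len(q),"c",round(cx,1),round(cy,1),"sz",round(a),round(b),"longdir",round(th,1),"z",np.round(np.median(P[m][:,2])*1000,1))
E
python3 - <<'E'
from h import *
s=st();p,d,c=cam("wrist");cv2.imwrite("pics/w1.png",p);P=cloud(d,c);np.savez("w1.npz",p=p,P=P)
hsv=cv2.cvtColor(p,cv2.COLOR_BGR2HSV);m=(hsv[...,0]>5)&(hsv[...,0]<25)&(hsv[...,1]>140)&(P[...,2]>.08)&(P[...,2]<.1)&(abs(P[...,0]-.571)<.06)&(abs(P[...,1]+.074)<.06)
rect(P,m,"knob");print(P[m][:,:2].mean(0)if m.any() else 0, np.round(c["world_from_camera"],3).tolist())
E
```

```text
t 2.9 tcp [572.  -78.  214.2] yaw 91.7 tilt [ 0.002 -0.001] F [-0.6 -0.9 -1. ] T [-0.01 -0.    0.01] w 60.1 q [-0.18  0.11  1.86 -0.    1.17 -0.21]
knob 916 c 570.3 -73.4 sz 50 16 longdir -86.2 z 85.8
[ 0.57033486 -0.07171378] [[1.0, 0.028, 0.01, 0.571], [0.03, -0.956, -0.292, -0.004], [0.002, 0.292, -0.956, 0.333], [0.0, 0.0, 0.0, 1.0]]
```

View pics/w1.png

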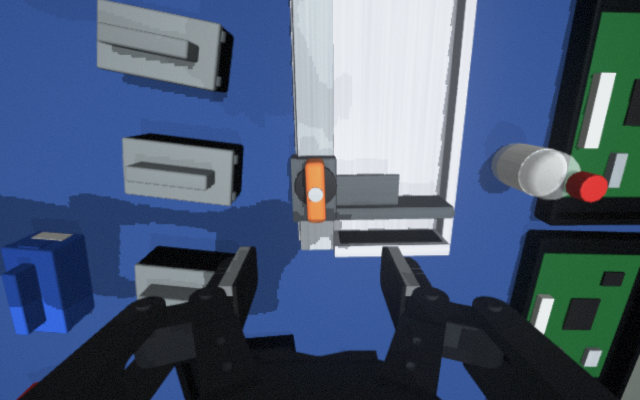

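The wrist view shows the orange bar at (315,190), the stop plate at (390,210) and the fixed end at (390,240). I'll descend, grip the bar and turn it counter-clockwise.

Emit:
step_arm:
  motion:
    - [[0.06,-0.0015,0.005,-0.03,0,0,2],[0.06,-0.0015,0.005,-0.06,0,0,2],[0.06,-0.0015,0.005,-0.09,0,0,2],[0.05,-0.0015,0.005,-0.115,0,0,2],[0.05,-0.0015,0.005,-0.13,0,0,2],[0.05,-0.0015,0.005,-0.13,0,0,2],[0.0,-0.0015,0.005,-0.13,0,0,2],[0.0,-0.0015,0.005,-0.13,0,0,2]]
  newtons: 40

```text
time: 3.95
tool_pos: [0.5693, -0.0732, 0.0854]
tcp_rot: [-2.148, -2.292, 0.003]
wrist_force: [-1.9, -1.1, 20.2]
width: 0.175
```

Emit:
step_arm:
  motion:
    - [[0.0,0,0,0,0,0,0],[0.0,0,0,0,0,0,0],[0.0,0,0,0,0,0,5],[0.0,0,0,0,0,0,14],[0.0,0,0,0,0,0,23],[0.0,0,0,0,0,0,32],[0.0,0,0,0,0,0,41],[0.0,0,0,0,0,0,50]]

```text
time: 4.95
tool_pos: [0.5687, -0.0735, 0.0856]
tcp_rot: [-0.971, -2.987, 0.004]
wrist_force: [-2.7, -1.9, 1.4]
width: 0.18
```

```bash
python3 - <<'E'
from h import *
s=st()
P=np.load("w1.npz")["P"];X=P[...,0]*1000;Y=P[...,1]*1000;Z=P[...,2]*1000
ok=(P[...,2]!=0)&(X>530)&(X<730)&(Y>-170)&(Y<240)
th=np.radians(2.0);u=X*np.cos(th)+Y*np.sin(th);v=-X*np.sin(th)+Y*np.cos(th)
for y in(0,50,90):
    for n,lo,hi in(("rail",27,40),("base",6,14),("lip",24,40)):
        m=ok&(abs(Y-y)<6)&(Z>lo)&(Z<hi)
        if n=="lip": m&=X>630
        if n=="rail": m&=X<630
        if m.any(): print(y,n,np.percentile(X[m],[1,99]).round(1),"u",np.percentile(u[m],[1,99]).round(1),np.median(Z[m]).round(1))
for x in(610,640,670):
    m=ok&(abs(X-x)<6)&(Z>44)&(Z<58)
    if m.any(): print(x,"plates",[ (int(a),int(b)) for a,b in zip(np.sort(Y[m])[::8],np.sort(Z[m])[::8])][:40])
E
```

```text
t 4.95 tcp [568.7 -73.5  85.6] yaw 144.0 tilt [-0.001 -0.002] F [-2.7 -1.9  1.4] T [-0.18  0.43 -0.21] w 15.4 q [-0.17  0.24  1.97 -0.    0.93 -1.11]
0 rail [550.7 583.4] u [550.3 583. ] 33.5
0 base [547.1 697.7] u [546.9 697.3] 8.5
0 lip [697.5 707.4] u [697.  707.1] 28.2
50 rail [548.3 581.3] u [549.7 582.7] 33.3
50 base [544.8 696.1] u [546.2 697.4] 8.3
50 lip [695.4 705.6] u [696.8 706.9] 28.2
90 base [582.7 694.4] u [585.3 697.1] 8.2
90 lip [693.6 703.6] u [696.1 706.2] 28.0
610 plates [(-148, 44), (-146, 44), (-146, 44), (-145, 45), (-144, 46), (-143, 47), (-142, 47), (-142, 48), (-141, 49), (-140, 49), (-140, 49), (-139, 49), (-138, 49), (-137, 50), (-137, 50), (-136, 50), (-136, 50), (-136, 50), (-136, 50), (-135, 50), (-135, 50), (-135, 50), (-108, 50), (-108, 50), (-106, 50), (-106, 50), (-106, 50), (-105, 50), (-104, 51), (-103, 51), (-103, 51), (-102, 51), (-101, 51), (-101, 51), (-100, 51), (-100, 51), (-99, 51), (-98, 51), (-98, 51), (-97, 51)]
640 plates [(-146, 44), (-143, 44), (-140, 44), (-138, 45), (-135, 46), (-135, 47), (-134, 47), (-134, 48), (-134, 48), (-134, 49), (-133, 49), (-106, 50), (-106, 50), (-105, 50), (-104, 50), (-103, 50), (-103, 50), (-102, 50), (-102, 51), (-101, 51), (-100, 51), (-100, 51), (-99, 51), (-99, 51), (-98, 51), (-97, 51), (-97, 51), (-96, 51), (-96, 51), (-95, 51), (-95, 51), (-95, 52), (-94, 52), (-94, 52)]
670 plates [(-145, 44), (-144, 44), (-143, 45), (-143, 45), (-142, 46), (-141, 47), (-141, 48), (-140, 49), (-139, 49), (-138, 49), (-138, 49), (-137, 49), (-136, 49), (-135, 49), (-135, 50), (-134, 50), (-134, 50), (-133, 50), (-133, 50), (-133, 50), (-133, 50), (-132, 50), (-132, 50), (-105, 50), (-104, 50), (-104, 50), (-103, 50), (-103, 50), (-102, 50), (-101, 51), (-101, 51), (-100, 51), (-99, 51), (-99, 51), (-98, 51), (-97, 51), (-97, 51), (-96, 51), (-96, 51), (-95, 51)]
```

Emit:
step_arm:
  motion:
    - [[0.0,0,0,0,0,0,9],[0.0,0,0,0,0,0,18],[0.0,0,0,0,0,0,27],[0.0,0,0,0,0,0,32],[0.0,0,0,0,0,0,32],[0.0,0,0,0,0,0,32],[0.0,-0.0004,0.01,0,0,0,32],[0.0,-0.001,0.03,0,0,0,32]]

```text
time: 5.95
tool_pos: [0.5671, -0.0434, 0.0856]
tcp_rot: [-0.112, -3.138, 0.005]
wrist_force: [-2.9, -3.0, 0.1]
width: 0.178
```

```bash
python3 -c "
from h import *
st()"
```

```text
t 5.95 tcp [567.1 -43.4  85.6] yaw 175.9 tilt [-0.001 -0.003] F [-2.9 -3.   0.1] T [-0.25  0.5   0.16] w 15.2 q [-0.12  0.23  1.98 -0.    0.93 -1.62]
```

Emit:
step_arm:
  motion:
    - [[0.0,-0.001,0.03,0,0,0,0],[0.0,-0.002,0.06,0,0,0,0],[0.0,-0.003,0.09,0,0,0,0],[0.0,-0.004,0.12,0,0,0,0],[0.0,-0.005,0.15,0,0,0,0],[0.0,-0.006,0.18,0,0,0,0],[0.0,-0.007,0.195,0,0,0,0],[0.0,-0.007,0.195,0,0,0,0]]

```text
time: 6.95
tool_pos: [0.5581, 0.1546, 0.0856]
tcp_rot: [-0.11, -3.135, 0.002]
wrist_force: [-6.0, 2.4, 1.8]
width: 0.179
```

Emit:
step_arm:
  motion:
    - [[0.05,0,0,0,0,0,0],[0.05,0,0,0,0,0,0],[0.05,0,0,0.03,0,0,0],[0.05,0,0,0.07,0,0,0],[0.05,0,0,0.11,0,0,0],[0.05,-0.03,-0.03,0.13,0,0,4],[0.05,-0.07,-0.06,0.13,0,0,8],[0.05,-0.09,-0.08,0.13,0,0,8]]

```text
time: 7.95
tool_pos: [0.4672, 0.0737, 0.2164]
tcp_rot: [0.108, -3.137, 0.002]
wrist_force: [0.5, 0.2, 0.5]
width: 0.587
```

```bash
cat >> h.py <<'E'
def ribs(n="top",show=True):
    p,d,c=cam(n);P=cloud(d,c);hsv=cv2.cvtColor(p,cv2.COLOR_BGR2HSV)
    X,Y,Z=P[...,0],P[...,1],P[...,2]
    m=(Z>.058)&(Z<.1)&(hsv[...,1]<70)&(X>.3)&(X<.72)&(Y>-.46)&(Y<.3)&(d>0)
    k,l,stt,ce=cv2.connectedComponentsWithStats(m.astype(np.uint8))
    for i in range(1,k):
        if 40<stt[i,4]: rect(P,l==i,f"rib {ce[i].round()}")
    return p,P
E
python3 - <<'E'
from h import *
s=st();p,P=ribs("wrist");cv2.imwrite("pics/w2.png",p);print("top");p,P=ribs()
E
```

```text
t 7.95 tcp [467.2  73.7 216.4] yaw -176.1 tilt [-0.002 -0.002] F [0.5 0.2 0.5] T [-0.01  0.02 -0.03] w 50.2 q [ 0.1  -0.1   2.06 -0.    1.18 -1.53]
rib [ 12. 135.] 1980 c 435.9 -193.9 sz 70 15 longdir -6.3 z 69.2
rib [157. 149.] 1835 c 441.8 -68.0 sz 70 15 longdir -4.9 z 70.1
rib [281. 150.] 1420 c 434.7 38.7 sz 70 14 longdir -9.3 z 70.2
rib [436. 157.] 1619 c 431.6 172.2 sz 69 15 longdir 16.4 z 69.8
top
rib [327. 229.] 106 c 441.9 -68.2 sz 70 14 longdir -5.5 z 71.7
rib [292. 232.] 111 c 434.7 39.2 sz 68 14 longdir -9.8 z 71.9
rib [369. 231.] 114 c 436.3 -195.2 sz 68 14 longdir -4.5 z 71.8
rib [250. 236.] 86 c 421.9 170.3 sz 49 15 longdir 14.9 z 71.2
```

View pics/w2.png

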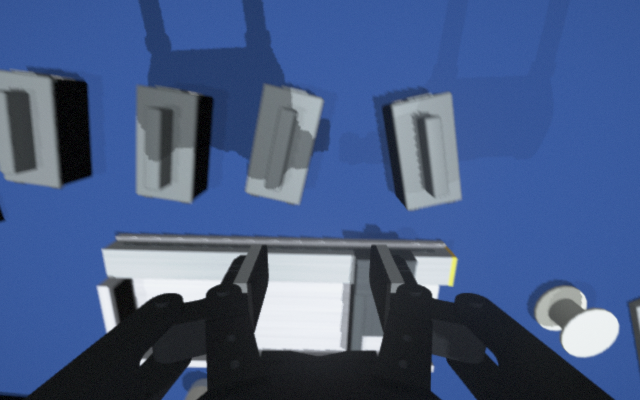

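The wrist view shows all four boxes at (437,155), (281,150), (157,149) and (12,135), and the stop has slid back. I'll grasp the one at (281,150).

Emit:
step_arm:
  motion:
    - [[0.05,-0.016,-0.018,-0.02,0,0,-7],[0.05,-0.0325,-0.035,-0.05,0,0,-13.2],[0.05,-0.0325,-0.035,-0.09,0,0,-13.2],[0.05,-0.0325,-0.035,-0.125,0,0,-13.2],[0.05,-0.0325,-0.035,-0.142,0,0,-13.2],[0.05,-0.0325,-0.035,-0.142,0,0,-13.2],[0.0,-0.0325,-0.035,-0.142,0,0,-13.2],[0.0,-0.0325,-0.035,-0.142,0,0,-13.2]]
  newtons: 60

```text
time: 9.05
tool_pos: [0.4358, 0.0384, 0.0752]
tcp_rot: [-0.257, -3.13, 0.001]
wrist_force: [0.5, 3.4, 5.0]
width: 0.164
```

Emit:
step_arm:
  motion:
    - [[0.0,0,0,0,0,0,0],[0.0,0,0,0,0,0,0],[0.0,0,0,0.02,0,0,0],[0.0,0,0,0.05,0,0,0],[0.0,0,0,0.08,0,0,0],[0.0,0,0,0.11,0,0,0],[0.0,0,0,0.11,0,0,0],[0.0,0,0,0.11,0,0,0]]

```text
time: 10.05
tool_pos: [0.4343, 0.0383, 0.1834]
tcp_rot: [-0.257, -3.127, 0.002]
wrist_force: [-0.4, 0.1, -8.0]
width: 0.148
```

```bash
python3 -c "
from h import *
st()"
```

```text
t 10.05 tcp [434.3  38.3 183.4] yaw 170.6 tilt [-0.004 -0.001] F [-0.4  0.1 -8. ] T [ 0.04  0.01 -0.05] w 12.7 q [ 0.03 -0.14  2.17 -0.    1.12 -1.38]
```

It reads about 8 N, so this is the loaded box. I'll carry it to the tray and refine the pocket position from the stored top depth.

Emit:
step_arm:
  motion:
    - [[0.0,0.003,-0.03,0,0,0,2],[0.0,0.008,-0.075,0,0,0,4],[0.0,0.014,-0.125,0,0,0,7],[0.0,0.02,-0.175,0,0,0,10],[0.0,0.027,-0.23,0,0,0,12],[0.0,0.034,-0.285,0,0,0,14],[0.0,0.04,-0.34,0,0,0,16],[0.0,0.045,-0.384,0,0,0,16.8]]

```text
time: 11.05
tool_pos: [0.4779, -0.347, 0.18]
tcp_rot: [0.202, -3.128, -0.002]
wrist_force: [0.2, 1.3, -7.3]
width: 0.145
```

```bash
python3 - <<'E'
from h import *
st();p,d,c=cam("wrist");cv2.imwrite("pics/w3.png",p);Pw=cloud(d,c)
z=np.load("top0.npz");P=cloud(z["d"],get_calibration("top"))
th=np.radians(7.4)
for n,P in(("top",P),("wrist",Pw)):
    u=(P[...,0]-.4792)*1000;v=(P[...,1]+.3457)*1000
    a=u*np.cos(th)+v*np.sin(th);b=-u*np.sin(th)+v*np.cos(th);Z=P[...,2]*1000
    for nm,q,o in(("x",a,b),("y",b,a)):
        lim=100 if nm=="x" else 70
        m=(abs(o)<25)&(abs(q)<lim)&(P[...,2]!=0)
        bins=np.arange(-lim,lim,4)
        print(n,nm,[(int(t),round(float(np.median(Z[m&(q>=t)&(q<t+4)])))) for t in bins if (m&(q>=t)&(q<t+4)).sum()>2])
st()
E
```

```text
t 11.05 tcp [ 477.9 -347.   180. ] yaw -172.6 tilt [-0.007  0.001] F [ 0.2  1.3 -7.3] T [ 0.03 -0.08 -0.01] w 12.4 q [-0.67  0.17  1.86 -0.    1.12 -2.37]
top x [(-100, 2), (-96, 0), (-92, -1), (-88, 0), (-84, 0), (-80, 0), (-76, 22), (-72, 22), (-68, 18), (-64, 4), (-60, 4), (-56, 5), (-52, 4), (-48, 4), (-44, 4), (-40, 4), (-36, 5), (-32, 5), (-28, 5), (-24, 5), (-20, 3), (-16, 4), (-12, 4), (-8, 3), (-4, 5), (0, 4), (4, 5), (8, 3), (12, 5), (16, 5), (20, 5), (24, 4), (28, 5), (32, 4), (36, 4), (40, 4), (44, 4), (48, 4), (52, 4), (56, 3), (60, 4), (64, 20), (68, 22), (72, 20), (76, 0), (80, -1), (84, 1), (88, 0), (92, 0), (96, 1)]
top y [(-70, 3), (-66, 8), (-62, 22), (-58, 22), (-54, 22), (-50, 17), (-46, 5), (-42, 4), (-38, 4), (-34, 3), (-30, 5), (-26, 5), (-22, 4), (-18, 4), (-14, 4), (-10, 5), (-6, 4), (-2, 5), (2, 5), (6, 4), (10, 4), (14, 3), (18, 5), (22, 4), (26, 4), (30, 5), (34, 6), (38, 22), (42, 22), (46, 22), (50, 9), (54, 1), (58, 0), (62, 0), (66, -1)]
wrist x [(-100, -2), (-96, -2), (-92, -2), (-88, -1), (-84, -1), (-80, -1), (-76, 300), (-72, 20), (-68, 19), (-64,
[... 156 characters left out ...]
), (-8, 179), (-4, 175), (0, 176), (4, 188), (8, 175), (12, 175), (16, 175), (20, 175), (24, 175), (28, 175), (32, 174), (40, 152), (44, 151)]
wrist y [(-70, 2), (-66, 242), (-62, 241), (-58, 238), (-54, 236), (-50, 237), (-46, 233), (-42, 227), (-38, 218), (-34, 213), (-30, 210), (-26, 198), (-22, 226), (-18, 230), (-14, 228), (-10, 220), (-6, 176), (-2, 176), (2, 193), (6, 227), (10, 230), (14, 229), (18, 176), (22, 207), (26, 213), (30, 216), (34, 224), (38, 231), (42, 237), (46, 237), (50, 239), (54, 241), (58, 240), (62, -2), (66, -2)]
t 11.1 tcp [ 478.7 -353.   180.6] yaw -172.6 tilt [-0.005 -0.007] F [ 2.4 -5.3 -5.4] T [-0.55 -0.42 -0.  ] w 12.6 q [-0.67  0.17  1.86 -0.01  1.12 -2.37]
```

View pics/w3.png

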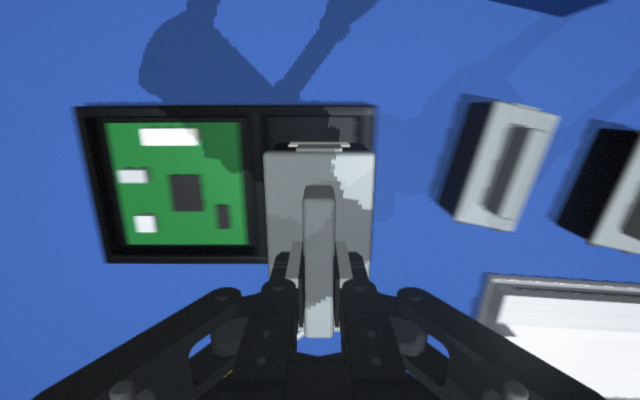

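The loaded box hangs above the pocket: lid at (320,210), pocket at (320,130). The pocket centre works out at about (479,-351) mm. I'll lower it in two stages.

Emit:
step_arm:
  motion:
    - [[0.0,0,0.002,0,0,0,0],[0.0,0,0.002,0,0,0,0],[0.0,0,0.002,0,0,0,0],[0.0,0,0.002,-0.02,0,0,0],[0.0,0,0.002,-0.045,0,0,0],[0.0,0,0.002,-0.065,0,0,0],[0.0,0,0.002,-0.065,0,0,0],[0.0,0,0.002,-0.065,0,0,0]]

```text
time: 12.1
tool_pos: [0.4791, -0.3511, 0.1159]
tcp_rot: [0.202, -3.13, 0.011]
wrist_force: [0.0, 0.0, -6.9]
width: 0.147
```

```bash
python3 -c "
from h import *
st()"
```

```text
t 12.1 tcp [ 479.1 -351.1  115.9] yaw -172.6 tilt [-0.005 -0.007] F [ 0.   0.  -6.9] T [-0.03 -0.    0.11] w 12.6 q [-0.67  0.23  1.91 -0.01  1.   -2.36]
```

Emit:
step_arm:
  motion:
    - [[0.0,0,0,-0.015,0.4,-0.3,0],[0.0,0,0,-0.028,0.4,-0.3,0],[0.0,0,0,-0.036,0.4,-0.3,0],[0.0,0,0,-0.037,0.4,-0.3,0],[0.0,0,0,-0.037,0.4,-0.3,0],[0.0,0,0,-0.037,0.4,-0.3,0],[0.05,0,0,-0.037,0.4,-0.3,0],[0.05,0,0,-0.037,0.4,-0.3,0]]

```text
time: 13.1
tool_pos: [0.4804, -0.3521, 0.08]
tcp_rot: [-0.202, 3.132, -0.004]
wrist_force: [0.0, 0.1, -0.0]
width: 0.563
```

Emit:
step_arm:
  motion:
    - [[0.05,0,0,0.001,0,0,0],[0.05,0,0,0.02,0,0,0],[0.05,0,0,0.05,0,0,0],[0.05,0,0,0.09,0,0,0],[0.05,-0.01,0.04,0.13,0,0,-5],[0.05,-0.02,0.08,0.14,0,0,-10],[0.05,-0.03,0.12,0.14,0,0,-12],[0.05,-0.03,0.14,0.14,0,0,-12]]

```text
time: 14.1
tool_pos: [0.4502, -0.2108, 0.2217]
tcp_rot: [0.125, 3.134, -0.006]
wrist_force: [1.2, -0.6, 0.3]
width: 0.586
```

```bash
python3 - <<'E'
from h import *
s=st();p,P=ribs("wrist");cv2.imwrite("pics/w4.png",p)
st();print("top");ribs()
E
```

```text
t 14.1 tcp [ 450.2 -210.8  221.7] yaw 175.4 tilt [ 0.005 -0.004] F [ 1.2 -0.6  0.3] T [-0.06 -0.03 -0.02] w 50.0 q [-0.49 -0.06  2.02 -0.    1.18 -1.98]
rib [478. 164.] 1702 c 441.3 -69.6 sz 69 15 longdir -5.3 z 69.8
rib [335. 168.] 1291 c 434.9 -195.9 sz 69 14 longdir -4.1 z 70.1
rib [172. 226.] 1679 c 477.5 -350.3 sz 70 15 longdir 7.2 z 73.8
t 14.15 tcp [ 450.4 -209.3  221.3] yaw 175.5 tilt [ 0.005 -0.002] F [-1.1  1.1 -0.8] T [0.07 0.02 0.04] w 49.8 q [-0.49 -0.06  2.02  0.    1.18 -1.98]
top
rib [327. 229.] 106 c 442.0 -68.2 sz 70 14 longdir -5.5 z 71.6
rib [249. 233.] 121 c 431.7 173.1 sz 69 15 longdir 16.0 z 71.0
rib [369. 237.] 48 c 420.7 -195.4 sz 38 14 longdir -11.8 z 72.3
```

View pics/w4.png

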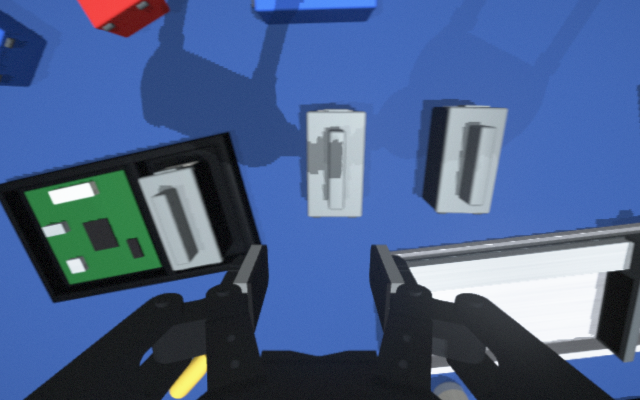

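The loaded box stands flat in the pocket at (180,215), with its rib 4 mm above the others as expected. Next is the box at (336,165).

Emit:
step_arm:
  motion:
    - [[0.05,-0.01,0.01,-0.02,0,0,0],[0.05,-0.015,0.0145,-0.05,0,0,0],[0.05,-0.015,0.0145,-0.09,0,0,0],[0.05,-0.015,0.0145,-0.13,0,0,0],[0.05,-0.015,0.0145,-0.147,0,0,0],[0.05,-0.015,0.0145,-0.147,0,0,0],[0.0,-0.015,0.0145,-0.147,0,0,0],[0.0,-0.015,0.0145,-0.147,0,0,0]]

```text
time: 15.2
tool_pos: [0.4371, -0.1971, 0.0758]
tcp_rot: [0.122, 3.132, -0.007]
wrist_force: [0.8, 1.1, 2.2]
width: 0.164
```

Emit:
step_arm:
  motion:
    - [[0.0,0,0,0,0,0,0],[0.0,0,0,0,0,0,0],[0.0,0,0,0.02,0,0,0],[0.0,0,0,0.05,0,0,0],[0.0,0,0,0.08,0,0,0],[0.0,0,0,0.12,0,0,0],[0.0,0,0,0.12,0,0,0],[0.0,0,0,0.12,0,0,0]]

```text
time: 16.2
tool_pos: [0.4366, -0.1968, 0.1952]
tcp_rot: [0.122, 3.132, -0.007]
wrist_force: [1.1, -0.2, -2.3]
width: 0.145
```

```bash
python3 -c "
from h import *
st()"
```

```text
t 16.2 tcp [ 436.6 -196.8  195.2] yaw 175.5 tilt [ 0.007 -0.004] F [ 1.1 -0.2 -2.3] T [ 0.02  0.01 -0.02] w 12.4 q [-0.47 -0.07  2.08 -0.    1.12 -1.97]
```

Emit:
step_arm:
  motion:
    - [[0.0,0.03,0.014,0,0.2,0.4,2],[0.0,0.07,0.03,0,0.2,0.4,4],[0.0,0.11,0.05,0,0.2,0.4,6.4],[0.0,0.15,0.068,0,0.2,0.4,6.4],[0.0,0.185,0.085,0,0.2,0.4,6.4],[0.0,0.208,0.0945,0,0.2,0.4,6.4],[0.0,0.208,0.0945,-0.02,0.2,0.4,6.4],[0.0,0.208,0.0945,-0.04,0.2,0.4,6.4]]

```text
time: 17.2
tool_pos: [0.6424, -0.1022, 0.1516]
tcp_rot: [0.053, -3.136, -0.0]
wrist_force: [-0.5, 0.7, -3.2]
width: 0.149
```

Emit:
step_arm:
  motion:
    - [[0.0,0,0,0,0,0,0],[0.0,0,0,0,0,0,0],[0.0,0,0,0,0,0,0],[0.0,0,0,0,0,0,0],[0.0,0,0,0,0,0,0],[0.0,0,0,0,0,0,0],[0.0,0,0,0,0,0,0],[0.0,0,0,0,0,0,0]]

```text
time: 18.2
tool_pos: [0.6424, -0.1022, 0.1515]
tcp_rot: [0.053, -3.136, 0.0]
wrist_force: [0.1, -0.9, -2.3]
width: 0.147
```

```bash
python3 -c "
from h import *
st()"
```

```text
t 18.2 tcp [ 642.4 -102.2  151.5] yaw -178.1 tilt [-0.005 -0.   ] F [ 0.1 -0.9 -2.3] T [-0.02 -0.04  0.03] w 12.5 q [-0.2   0.3   1.75 -0.    1.09 -1.8 ]
```

Emit:
step_arm:
  motion:
    - [[0.0,0.0025,0,-0.015,0,-0.3,0],[0.0,0.0025,0,-0.035,0,-0.3,0],[0.0,0.0025,0,-0.052,0,-0.3,0],[0.0,0.0025,0,-0.062,0,-0.3,0],[0.0,0.0025,0,-0.066,0,-0.3,0],[0.0,0.0025,0,-0.066,0,-0.3,0],[0.0,0.0025,0,-0.066,0,-0.3,0],[0.0,0.0025,0,-0.066,0,-0.3,0]]

```text
time: 19.2
tool_pos: [0.6449, -0.1021, 0.086]
tcp_rot: [-0.053, 3.141, 0.0]
wrist_force: [-4.2, 1.1, 5.7]
width: 0.15
```

```bash
python3 -c "
from h import *
st()"
```

```text
t 19.2 tcp [ 644.9 -102.1   86. ] yaw -178.1 tilt [0. 0.] F [-4.2  1.1  5.7] T [ 0.16  0.49 -0.05] w 12.8 q [-0.2   0.37  1.8   0.    0.98 -1.8 ]
```

Emit:
step_arm:
  motion:
    - [[0.045,0,0,0,0,0,0],[0.045,0,0,0,0,0,0],[0.045,0,0,0.03,0,0,0],[0.045,0,0,0.07,0,0,0],[0.045,-0.04,0.01,0.11,0,0,-3],[0.045,-0.09,0.02,0.13,0,0,-5],[0.045,-0.14,0.03,0.13,0,0,-7],[0.045,-0.19,0.03,0.13,0,0,-7]]

```text
time: 20.2
tool_pos: [0.4539, -0.0717, 0.2164]
tcp_rot: [0.138, 3.136, -0.0]
wrist_force: [-0.9, -0.3, 0.3]
width: 0.526
```

```bash
python3 - <<'E'
from h import *
st();p,P=ribs("wrist");cv2.imwrite("pics/w5.png",p)
st();print("top");p,P=ribs();cv2.imwrite("pics/top5.png",cv2.resize(p[135:260,225:495],None,fx=2.9,fy=2.9))
E
```

```text
t 20.2 tcp [453.9 -71.7 216.4] yaw 175.0 tilt [ 0.002 -0.   ] F [-0.9 -0.3  0.3] T [-0.01 -0.   -0.04] w 44.9 q [-0.21 -0.13  2.09  0.    1.18 -1.69]
rib [598. 139.] 2118 c 431.7 171.4 sz 70 16 longdir 16.5 z 69.2
rib [321. 174.] 1315 c 441.2 -68.7 sz 70 14 longdir -5.3 z 70.1
rib [ 26. 238.] 2125 c 477.7 -349.8 sz 70 16 longdir 7.4 z 72.2
rib [549. 283.] 504 c 564.9 145.2 sz 44 19 longdir 13.9 z 61.5
rib [576. 284.] 144 c 557.8 155.1 sz 14 13 longdir -10.7 z 86.7
rib [303. 343.] 337 c 616.9 -98.5 sz 27 14 longdir 38.2 z 72.8
t 20.25 tcp [446.8 -71.1 214.2] yaw 175.0 tilt [-0.007  0.001] F [-6.7  1.5 -0.7] T [0.05 0.18 0.01] w 44.7 q [-0.21 -0.13  2.1  -0.    1.18 -1.7 ]
top
rib [337. 165.] 374 c 641.6 -101.3 sz 99 53 longdir -0.2 z 60.4
rib [420. 217.] 137 c 477.5 -350.5 sz 69 17 longdir 9.7 z 75.3
rib [249. 233.] 124 c 432.1 172.7 sz 70 14 longdir 16.9 z 71.7
```

View pics/w5.png

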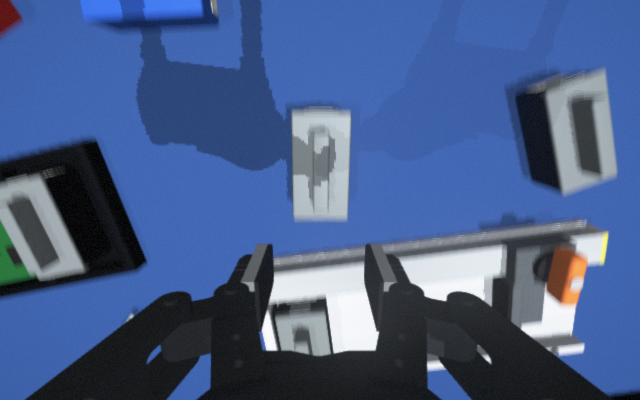

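The first empty sits in the carrier at (303,335). Next is the box at (321,165).

Emit:
step_arm:
  motion:
    - [[0.045,-0.005,0.0025,-0.02,0,-0.4,0],[0.045,-0.005,0.0025,-0.05,0,-0.4,0],[0.045,-0.005,0.0025,-0.09,0,-0.4,0],[0.045,-0.005,0.0025,-0.125,0,-0.4,0],[0.045,-0.005,0.0025,-0.14,0,-0.4,0],[0.045,-0.005,0.0025,-0.14,0,-0.4,0],[0.0,-0.005,0.0025,-0.14,0,-0.4,0],[0.0,-0.005,0.0025,-0.14,0,-0.4,0]]

```text
time: 21.3
tool_pos: [0.4466, -0.0692, 0.0764]
tcp_rot: [0.139, 3.132, 0.0]
wrist_force: [-0.5, -0.6, -1.2]
width: 0.147
```

Emit:
step_arm:
  motion:
    - [[0.0,0,0,0,0,0,0],[0.0,0,0,0,0,0,0],[0.0,0,0,0.02,0,0,0],[0.0,0,0,0.05,0,0,0],[0.0,0,0,0.08,0,0,0],[0.0,0,0,0.12,0,0,0],[0.0,0,0,0.12,0,0,0],[0.0,0,0,0.12,0,0,0]]

```text
time: 22.3
tool_pos: [0.446, -0.0691, 0.1956]
tcp_rot: [0.139, 3.133, 0.001]
wrist_force: [-0.6, 0.2, -2.6]
width: 0.143
```

```bash
python3 -c "
from h import *
st()"
```

```text
t 22.3 tcp [446.  -69.1 195.6] yaw 174.9 tilt [0.006 0.   ] F [-0.6  0.2 -2.6] T [ 0.04 -0.02 -0.07] w 12.2 q [-0.21 -0.13  2.13  0.    1.13 -1.69]
```

Emit:
step_arm:
  motion:
    - [[0.0,0.03,0.004,0,0,0.3,2],[0.0,0.07,0.01,0,0,0.3,4],[0.0,0.11,0.015,0,0,0.3,7],[0.0,0.15,0.02,0,0,0.3,7],[0.0,0.18,0.025,0,0,0.3,7],[0.0,0.2,0.027,0,0,0.3,7],[0.0,0.2,0.027,-0.02,0,0.3,7],[0.0,0.2,0.027,-0.02,0,0.3,7]]

```text
time: 23.3
tool_pos: [0.642, -0.0419, 0.1704]
tcp_rot: [0.052, -3.132, -0.002]
wrist_force: [-0.4, 0.3, -2.2]
width: 0.146
```

Emit:
step_arm:
  motion:
    - [[0.0,0,0,0,0,0,0],[0.0,0,0,0,0,0,0],[0.0,0,0,0,0,0,0],[0.0,0,0,0,0,0,0],[0.0,0,0,0,0,0,0],[0.0,0,0,0,0,0,0],[0.0,0,0,0,0,0,0],[0.0,0,0,0,0,0,0]]

```text
time: 24.3
tool_pos: [0.642, -0.0418, 0.1703]
tcp_rot: [0.052, -3.132, -0.002]
wrist_force: [-0.2, -0.4, -2.2]
width: 0.147
```

```bash
python3 -c "
from h import *
st()"
```

```text
t 24.3 tcp [642.  -41.8 170.3] yaw -178.1 tilt [-0.009  0.001] F [-0.2 -0.4 -2.2] T [-0.05 -0.04  0.03] w 12.5 q [-0.1   0.27  1.75  0.    1.13 -1.71]
```

Emit:
step_arm:
  motion:
    - [[0.0,0.0045,0,-0.02,0,-0.5,0],[0.0,0.0045,0,-0.045,0,-0.5,0],[0.0,0.0045,0,-0.065,0,-0.5,0],[0.0,0.0045,0,-0.078,0,-0.5,0],[0.0,0.0045,0,-0.0845,0,-0.5,0],[0.0,0.0045,0,-0.0845,0,-0.5,0],[0.0,0.0045,0,-0.0845,0,-0.5,0],[0.0,0.0045,0,-0.0845,0,-0.5,0]]

```text
time: 25.3
tool_pos: [0.6472, -0.0419, 0.0865]
tcp_rot: [-0.053, 3.14, 0.002]
wrist_force: [0.6, -0.5, -0.3]
width: 0.144
```

```bash
python3 -c "
from h import *
st()"
```

```text
t 25.3 tcp [647.2 -41.9  86.5] yaw -178.1 tilt [0.001 0.001] F [ 0.6 -0.5 -0.3] T [-0.03 -0.09 -0.  ] w 12.3 q [-0.1   0.36  1.81  0.    0.97 -1.71]
```

Emit:
step_arm:
  motion:
    - [[0.045,0,0,0,0,0,0],[0.045,0,0,0,0,0,0],[0.045,0,0,0.04,0,0,0],[0.045,0,0,0.08,0,0,0],[0.045,-0.03,0.03,0.12,0,0,4],[0.045,-0.08,0.07,0.13,0,0,8],[0.045,-0.12,0.11,0.13,0,0,12],[0.045,-0.15,0.14,0.13,0,0,14.6]]

```text
time: 26.3
tool_pos: [0.4954, 0.0994, 0.2169]
tcp_rot: [-0.454, 3.107, 0.003]
wrist_force: [0.8, 0.1, 0.2]
width: 0.524
```

Emit:
step_arm:
  motion:
    - [[0.045,-0.02,0.02,0,0,0,0],[0.045,-0.05,0.06,0,0,0,0],[0.045,-0.05,0.06,0,0,0,0],[0.045,-0.05,0.06,0,0,0,0],[0.045,-0.05,0.06,0,0,0,0],[0.045,-0.05,0.06,0,0,0,0],[0.045,-0.05,0.06,0,0,0,0],[0.045,-0.05,0.06,0,0,0,0]]

```text
time: 27.3
tool_pos: [0.4456, 0.1591, 0.2168]
tcp_rot: [-0.453, 3.107, 0.003]
wrist_force: [0.2, -0.6, 0.5]
width: 0.526
```

```bash
python3 - <<'E'
from h import *
st();p,P=ribs("wrist");cv2.imwrite("pics/w6.png",p)
st();print("top");p,P=ribs();cv2.imwrite("pics/top6.png",cv2.resize(p[135:260,225:495],None,fx=2.9,fy=2.9))
E
```

```text
t 27.3 tcp [445.6 159.1 216.8] yaw -163.4 tilt [0.001 0.002] F [ 0.2 -0.6  0.5] T [-0.03 -0.02 -0.02] w 44.9 q [ 0.29 -0.1   2.06  0.    1.17 -1.57]
rib [338. 177.] 1303 c 431.1 172.0 sz 69 14 longdir 16.2 z 70.1
rib [ 14. 300.] 1929 c 648.5 -106.9 sz 83 32 longdir 3.7 z 73.7
rib [274. 286.] 82 c 558.6 143.7 sz 32 4 longdir -3.8 z 61.3
rib [ 92. 315.] 1698 c 636.0 -21.4 sz 64 37 longdir 33.0 z 77.5
rib [296. 296.] 131 c 560.5 168.7 sz 30 7 longdir -0.3 z 61.2
rib [278. 309.] 117 c 559.4 153.5 sz 12 11 longdir 14.6 z 87.4
t 27.35 tcp [445.6 159.2 216.9] yaw -163.4 tilt [0.001 0.002] F [-0.6  0.6  1. ] T [-0.03  0.01 -0.03] w 44.9 q [ 0.29 -0.1   2.06  0.    1.17 -1.57]
top
rib [312. 166.] 398 c 639.0 -20.4 sz 103 53 longdir 11.9 z 60.6
rib [337. 165.] 404 c 641.7 -101.4 sz 99 53 longdir -0.4 z 60.8
rib [420. 217.] 137 c 477.5 -350.8 sz 68 16 longdir 7.1 z 75.1
rib [250. 237.] 85 c 421.0 169.8 sz 47 15 longdir 16.8 z 71.8
```

View pics/top6.png

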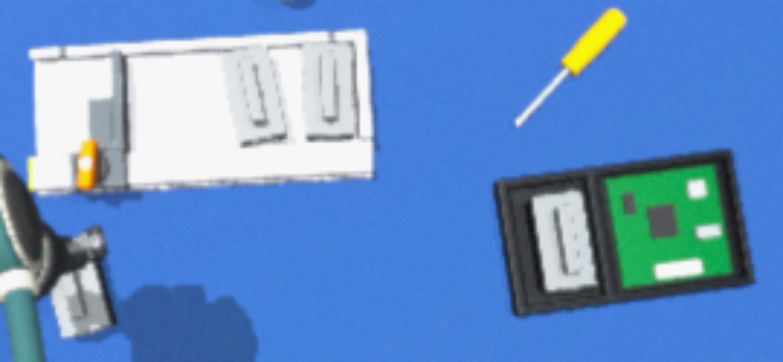

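Top view: the second carrier box at (258,95) has been knocked to about 12° and 20 mm along, but stands flat. The last box, at (85,305), is in place. I'll fetch it first, then straighten the knocked one.

Emit:
step_arm:
  motion:
    - [[0.045,-0.01,0.01,-0.02,0,0,0],[0.045,-0.0135,0.0128,-0.05,0,0,0],[0.045,-0.0135,0.0128,-0.09,0,0,0],[0.045,-0.0135,0.0128,-0.125,0,0,0],[0.045,-0.0135,0.0128,-0.1422,0,0,0],[0.045,-0.0135,0.0128,-0.1422,0,0,0],[0.0,-0.0135,0.0128,-0.1422,0,0,0],[0.0,-0.0135,0.0128,-0.1422,0,0,0]]

```text
time: 28.4
tool_pos: [0.4332, 0.1724, 0.076]
tcp_rot: [-0.453, 3.104, 0.004]
wrist_force: [-0.1, 0.4, -0.3]
width: 0.143
```

Emit:
step_arm:
  motion:
    - [[0.0,0,0,0,0,0,0],[0.0,0,0,0,0,0,0],[0.0,0,0,0.02,0,0,0],[0.0,0,0,0.05,0,0,0],[0.0,0,0,0.08,0,0,0],[0.0,0,0,0.12,0,0,0],[0.0,0,0,0.12,0,0,0],[0.0,0,0,0.12,0,0,0]]

```text
time: 29.4
tool_pos: [0.4326, 0.1722, 0.1954]
tcp_rot: [-0.453, 3.105, 0.003]
wrist_force: [-1.1, 0.2, -1.7]
width: 0.151
```

```bash
python3 -c "
from h import *
st()"
```

```text
t 29.4 tcp [432.6 172.2 195.4] yaw -163.4 tilt [0.003 0.003] F [-1.1  0.2 -1.7] T [0.03 0.04 0.03] w 12.9 q [ 0.32 -0.1   2.1   0.    1.13 -1.54]
```

Emit:
step_arm:
  motion:
    - [[0.0,0.025,-0.013,0.01,0,0,-2],[0.0,0.06,-0.032,0.01,0,0,-5],[0.0,0.1,-0.053,0.01,0,0,-8],[0.0,0.14,-0.075,0.01,0,0,-11],[0.0,0.175,-0.094,0,0,0,-14.6],[0.0,0.207,-0.11,0,0,0,-14.6],[0.0,0.207,-0.11,-0.015,0,0,-14.6],[0.0,0.207,-0.11,-0.03,0,0,-14.6]]

```text
time: 30.4
tool_pos: [0.6378, 0.0622, 0.1623]
tcp_rot: [0.055, -3.14, -0.003]
wrist_force: [-0.7, 0.3, -2.1]
width: 0.147
```

Emit:
step_arm:
  motion:
    - [[0.0,0,0,0,0,0,0],[0.0,0,0,0,0,0,0],[0.0,0,0,0,0,0,0],[0.0,0,0,0,0,0,0],[0.0,0,0,0,0,0,0],[0.0,0,0,0,0,0,0],[0.0,0,0,0,0,0,0],[0.0,0,0,0,0,0,0]]

```text
time: 31.4
tool_pos: [0.6379, 0.0622, 0.1623]
tcp_rot: [0.055, -3.14, -0.003]
wrist_force: [0.1, 0.5, -1.9]
width: 0.147
```

```bash
python3 -c "
from h import *
st()"
```

```text
t 31.4 tcp [637.9  62.2 162.3] yaw -178.0 tilt [-0.001  0.002] F [ 0.1  0.5 -1.9] T [-0.02  0.03 -0.01] w 12.5 q [ 0.06  0.27  1.77  0.    1.1  -1.55]
```

Emit:
step_arm:
  motion:
    - [[0.0,0.0015,0,-0.02,0,0,0],[0.0,0.0015,0,-0.045,0,0,0],[0.0,0.0015,0,-0.065,0,0,0],[0.0,0.0015,0,-0.073,0,0,0],[0.0,0.0015,0,-0.0765,0,0,0],[0.0,0.0015,0,-0.0765,0,0,0],[0.0,0.0015,0,-0.0765,0,0,0],[0.045,0.0015,0,-0.0765,0,0,0]]

```text
time: 32.4
tool_pos: [0.6399, 0.0622, 0.0861]
tcp_rot: [-0.055, 3.141, 0.003]
wrist_force: [-0.1, 0.1, -0.5]
width: 0.353
```

Emit:
step_arm:
  motion:
    - [[0.045,0,0,0,0,0,0],[0.045,0,0,0,0,0,0],[0.045,0,0,0.04,0,0,0],[0.045,0,0,0.08,0,0,0],[0.045,-0.02,-0.04,0.11,0,0,4],[0.045,-0.04,-0.09,0.13,0,0,8],[0.045,-0.06,-0.09,0.13,0,0,11],[0.045,-0.06,-0.09,0.13,0,0,11]]

```text
time: 33.4
tool_pos: [0.579, -0.0284, 0.2166]
tcp_rot: [-0.353, 3.121, 0.003]
wrist_force: [-0.2, -0.2, -0.0]
width: 0.531
```

```bash
python3 - <<'E'
from h import *
st();p,P=ribs("wrist");cv2.imwrite("pics/w7.png",p)
st();print("top");p,P=ribs();cv2.imwrite("pics/top7.png",cv2.resize(p[135:260,225:495],None,fx=2.9,fy=2.9))
E
```

```text
t 33.4 tcp [579.  -28.4 216.6] yaw -167.1 tilt [0.001 0.002] F [-0.2 -0.2 -0. ] T [-0.   -0.05  0.01] w 45.3 q [-0.09  0.11  1.85  0.    1.18 -1.89]
rib [504. 207.] 409 c 559.1 140.9 sz 35 13 longdir -2.2 z 60.9
rib [225. 238.] 1579 c 647.2 -105.3 sz 80 23 longdir -0.3 z 79.9
rib [312. 253.] 1198 c 638.9 -21.9 sz 70 17 longdir 10.8 z 80.1
rib [533. 222.] 149 c 560.1 154.0 sz 13 11 longdir -86.0 z 87.1
rib [405. 250.] 689 c 624.1 64.4 sz 46 19 longdir 18.6 z 79.4
t 33.45 tcp [579.7 -27.9 216.3] yaw -167.1 tilt [0.001 0.002] F [0.4 0.6 0.1] T [-0.03 -0.01  0.  ] w 44.8 q [-0.09  0.11  1.85  0.    1.18 -1.89]
top
rib [340. 168.] 251 c 642.7 -104.6 sz 102 47 longdir -0.7 z 60.9
rib [283. 173.] 106 c 614.3 65.7 sz 54 45 longdir -10.1 z 60.7
rib [420. 217.] 138 c 478.0 -353.4 sz 69 21 longdir 7.8 z 75.1
```

View pics/w7.png

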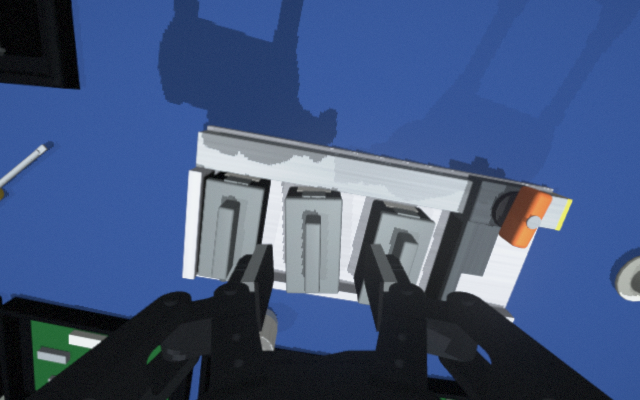

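All three stand in the channel: (235,230), (312,245) and (395,245). I'll regrasp the middle one at (638.9,-21.9) mm, yaw 191°, and straighten it.

Emit:
step_arm:
  motion:
    - [[0.045,0.03,0.003,-0.01,0,0,-1.4],[0.045,0.0595,0.0063,-0.03,0,0,-1.4],[0.045,0.0595,0.0063,-0.07,0,0,-1.4],[0.045,0.0595,0.0063,-0.11,0,0,-1.4],[0.045,0.0595,0.0063,-0.13,0,0,-1.4],[0.045,0.0595,0.0063,-0.13,0,0,-1.4],[0.0,0.0595,0.0063,-0.13,0,0,-1.4],[0.0,0.0595,0.0063,-0.13,0,0,-1.4]]

```text
time: 34.5
tool_pos: [0.6413, -0.0213, 0.0884]
tcp_rot: [-0.315, 3.121, 0.002]
wrist_force: [1.6, 1.0, 1.3]
width: 0.147
```

Emit:
step_arm:
  motion:
    - [[0.0,0,0,0,0,0,0],[0.0,0,0,0,0,0,0],[0.0,0,0,0.015,0,0,0],[0.0,0,0,0.03,0,0,0],[0.0,0.001,-0.01,0.03,0,0,-5],[0.0,0.002,-0.02,0.03,0,0,-9.5],[0.0,0.002,-0.02,0.03,0,0,-9.5],[0.0,0.002,-0.02,0.03,0,0,-9.5]]

```text
time: 35.5
tool_pos: [0.6435, -0.0412, 0.119]
tcp_rot: [-0.058, 3.136, 0.002]
wrist_force: [-1.3, -0.5, -1.1]
width: 0.144
```

```bash
python3 -c "
from h import *
st()"
```

```text
t 35.5 tcp [643.5 -41.2 119. ] yaw -177.9 tilt [0.005 0.001] F [-1.3 -0.5 -1.1] T [-0.01  0.02 -0.05] w 12.3 q [-0.1   0.31  1.8   0.    1.02 -1.71]
```

Emit:
step_arm:
  motion:
    - [[0.0,0,0,-0.012,0,0.3,0],[0.0,0,0,-0.022,0,0.3,0],[0.0,0,0,-0.0305,0,0.3,0],[0.0,0,0,-0.0305,0,0.3,0],[0.0,0,0,-0.0305,0,0.3,0],[0.0,0,0,-0.0305,0,0.3,0],[0.045,0,0,-0.0305,0,0.3,0],[0.045,0,0,-0.0305,0,0.3,0]]

```text
time: 36.5
tool_pos: [0.6437, -0.0413, 0.0887]
tcp_rot: [-0.058, 3.14, 0.002]
wrist_force: [0.5, -0.1, 0.4]
width: 0.518
```

Emit:
step_arm:
  motion:
    - [[0.045,0,0,0.02,0,0,0],[0.045,0,0,0.06,0,0,0],[0.045,-0.01,0.02,0.1,0,0,0],[0.045,-0.03,0.06,0.11,0,0,-2],[0.045,-0.05,0.1,0.11,0,0,-4],[0.045,-0.07,0.14,0.11,0,0,-6],[0.045,-0.086,0.17,0.11,0,0,-6],[0.045,-0.086,0.17,0.11,0,0,-6]]

```text
time: 37.5
tool_pos: [0.5571, 0.1305, 0.2005]
tcp_rot: [0.102, 3.137, 0.003]
wrist_force: [-0.1, 0.7, -0.8]
width: 0.525
```

```bash
python3 - <<'E'
from h import *
s=st();p,d,c=cam("wrist");cv2.imwrite("pics/w8.png",p);P=cloud(d,c)
hsv=cv2.cvtColor(p,cv2.COLOR_BGR2HSV);m=(hsv[...,0]>5)&(hsv[...,0]<25)&(hsv[...,1]>140)&(P[...,2]>.08)&(P[...,2]<.1)
rect(P,m,"knob");st()
print("top");p,P=ribs();cv2.imwrite("pics/top8.png",cv2.resize(p[135:260,225:495],None,fx=2.9,fy=2.9))
E
```

```text
t 37.5 tcp [557.1 130.5 200.5] yaw 176.3 tilt [0.003 0.002] F [-0.1  0.7 -0.8] T [ 0.01 -0.04 -0.03] w 44.9 q [ 0.19  0.11  1.89  0.    1.14 -1.32]
knob 929 c 559.2 153.7 sz 51 15 longdir -4.0 z 85.8
t 37.55 tcp [557.9 129.4 200.4] yaw 176.2 tilt [0.003 0.001] F [ 0.1 -0.8 -0.6] T [-0.02  0.06  0.03] w 45.0 q [ 0.18  0.11  1.89  0.    1.14 -1.32]
top
rib [337. 165.] 404 c 642.5 -101.7 sz 101 53 longdir 3.3 z 60.9
rib [285. 167.] 389 c 638.1 63.1 sz 100 53 longdir 2.4 z 60.9
rib [318. 166.] 395 c 640.7 -40.8 sz 102 53 longdir 2.2 z 60.8
rib [420. 217.] 143 c 477.8 -354.0 sz 68 22 longdir 6.7 z 75.4
```

View pics/top8.png

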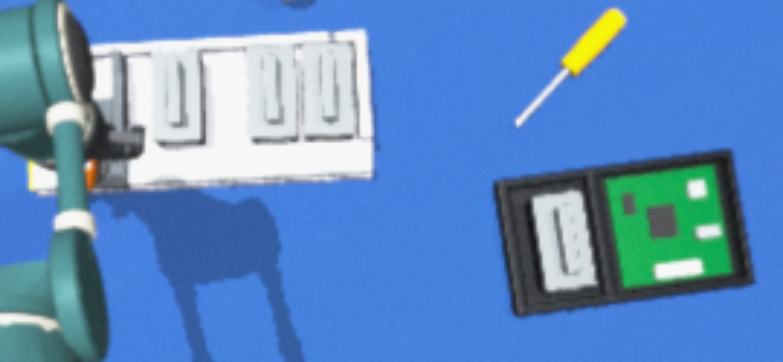

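The three empties now stand straight in the row at (330,95), (275,95) and (180,95). I'll grip the loose knob bar and push the stop.

Emit:
step_arm:
  motion:
    - [[0.045,0.0013,0.0243,0,0,0,0],[0.045,0.0013,0.0243,-0.02,0,0,0],[0.045,0.0013,0.0243,-0.06,0,0,0],[0.045,0.0013,0.0243,-0.1,0,0,0],[0.045,0.0013,0.0243,-0.115,0,0,0],[0.045,0.0013,0.0243,-0.115,0,0,0],[0.0,0.0013,0.0243,-0.115,0,0,0],[0.0,0.0013,0.0243,-0.115,0,0,0]]

```text
time: 38.6
tool_pos: [0.5613, 0.1533, 0.0873]
tcp_rot: [0.105, 3.133, 0.003]
wrist_force: [1.1, -0.2, 0.1]
width: 0.171
```

Emit:
step_arm:
  motion:
    - [[0.0,0,0,0,0,0,0],[0.0,0,0,0,0,0,0],[0.0,0.0004,-0.01,0,0,0,0],[0.0,0.0008,-0.024,0,0,0,0],[0.0,0.0013,-0.038,0,0,0,0],[0.0,0.0018,-0.052,0,0,0,0],[0.0,0.0022,-0.064,0,0,0,0],[0.0,0.0026,-0.076,0,0,0,0]]

```text
time: 39.6
tool_pos: [0.5647, 0.0762, 0.0874]
tcp_rot: [0.106, 3.131, 0.003]
wrist_force: [5.3, 3.1, -6.8]
width: 0.171
```

```bash
python3 - <<'E'
from h import *
st()
E
```

```text
t 39.6 tcp [564.7  76.2  87.4] yaw 176.1 tilt [0.008 0.002] F [ 5.3  3.1 -6.8] T [ 0.52 -0.78 -0.05] w 14.6 q [ 0.09  0.22  1.99  0.    0.92 -1.41]
```

Emit:
step_arm:
  motion:
    - [[0.0,-0.001,-0.003,0,0,0.3,0],[0.0,-0.001,-0.006,0,0,0.3,0],[0.0,-0.001,-0.008,0,0,0.3,0],[0.0,-0.001,-0.01,0,0,0.3,0],[0.0,-0.001,-0.011,0,0,0.3,0],[0.0,-0.001,-0.012,0,0,0.3,0],[0.0,-0.001,-0.013,0,0,0.3,0],[0.0,-0.001,-0.013,0,0,0.3,0]]

```text
time: 40.6
tool_pos: [0.5653, 0.063, 0.0875]
tcp_rot: [0.107, 3.133, 0.004]
wrist_force: [6.7, 4.2, -10.4]
width: 0.17
```

```bash
python3 - <<'E'
from h import *
st()
E
```

```text
t 40.6 tcp [565.3  63.   87.5] yaw 176.1 tilt [0.007 0.003] F [  6.7   4.2 -10.4] T [ 0.66 -1.28 -0.06] w 14.5 q [ 0.07  0.22  1.99  0.    0.93 -1.44]
```

Emit:
step_arm:
  motion:
    - [[0.0,-0.001,-0.001,-0.001,0,0.2,0],[0.0,-0.001,-0.002,-0.001,0,0.2,0],[0.0,-0.001,-0.003,-0.001,0,0.2,0],[0.0,-0.001,-0.004,-0.001,0,0.2,0],[0.0,-0.001,-0.004,-0.001,0,0.2,0],[0.0,-0.001,-0.004,-0.001,0,0.2,0],[0.0,-0.001,-0.004,-0.001,0,0.2,0],[0.0,-0.001,-0.004,-0.001,0,0.2,0]]

```text
time: 41.6
tool_pos: [0.5655, 0.0598, 0.0874]
tcp_rot: [0.108, 3.134, 0.008]
wrist_force: [3.7, 7.7, -4.5]
width: 0.174
```

```bash
python3 - <<'E'
from h import *
st()
p,d,c=cam("wrist");cv2.imwrite("pics/w9.png",p)
E
```

```text
t 41.6 tcp [565.5  59.8  87.4] yaw 176.0 tilt [0.006 0.005] F [ 3.7  7.7 -4.5] T [ 1.23 -0.68 -0.03] w 14.8 q [ 0.06  0.22  1.99  0.01  0.93 -1.45]
```

View pics/w9.png

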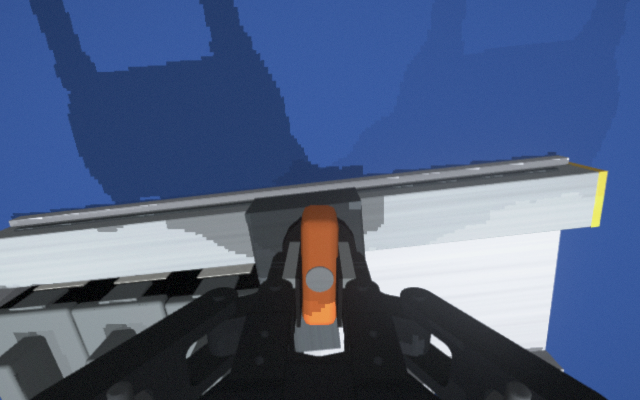

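Boxes are visible at the lower left, with dark gaps that may be shaded side faces. I'll push a bit more to confirm contact.

Emit:
step_arm:
  motion:
    - [[0.0,0,-0.002,0,0,0,0],[0.0,0,-0.003,0,0,0,0],[0.0,0,-0.004,0,0,0,0],[0.0,0,-0.005,0,0,0,0],[0.0,0,-0.005,0,0,0,0],[0.0,0,-0.005,0,0,0,0],[0.0,0,-0.005,0,0,0,0],[0.0,0,-0.005,0,0,0,0]]

```text
time: 42.65
tool_pos: [0.5655, 0.0594, 0.0874]
tcp_rot: [0.111, 3.134, 0.021]
wrist_force: [2.6, 22.7, -6.3]
width: 0.173
```

```bash
python3 - <<'E'
from h import *
st()
E
```

```text
t 42.65 tcp [565.5  59.4  87.4] yaw 175.9 tilt [0.006 0.013] F [ 2.6 22.7 -6.3] T [ 3.38 -0.53  0.07] w 14.8 q [ 0.05  0.22  1.99  0.02  0.93 -1.46]
```

The row is compressed solid, with Fy at 22 N and no motion. Now I tighten the knob clockwise while keeping a light push.

Emit:
step_arm:
  motion:
    - [[0.0,0,-0.002,0,0,0,-7],[0.0,0,-0.002,0,0,0,-15],[0.0,0,-0.002,0,0,0,-23],[0.0,0,-0.002,0,0,0,-31],[0.0,0,-0.002,0,0,0,-39],[0.0,0,-0.002,0,0,0,-47],[0.0,0,-0.002,0,0,0,-55],[0.0,0,-0.002,0,0,0,-60]]

```text
time: 43.65
tool_pos: [0.5641, 0.0578, 0.0874]
tcp_rot: [1.666, 2.654, 0.013]
wrist_force: [-1.3, 6.3, -1.1]
width: 0.174
```

```bash
python3 - <<'E'
from h import *
st()
E
```

```text
t 43.65 tcp [564.1  57.8  87.4] yaw 115.8 tilt [0.012 0.002] F [-1.3  6.3 -1.1] T [1.   0.43 0.21] w 14.9 q [ 0.06  0.21  2.    0.    0.92 -0.39]
```

Emit:
step_arm:
  motion:
    - [[0.0,0,0,0,0,0,-6],[0.0,0,0,0,0,0,-12],[0.0,0,0,0,0,0,-18],[0.0,0,0,0,0,0,-22],[0.0,0,0,0,0,0,-24],[0.0,0,0,0,0,0,-26],[0.0,0,0,0,0,0,-27],[0.0,0,0,0,0,0,-27]]

```text
time: 44.65
tool_pos: [0.5631, 0.0578, 0.0875]
tcp_rot: [2.234, 2.196, 0.006]
wrist_force: [-1.2, 5.3, -0.7]
width: 0.175
```

```bash
python3 - <<'E'
from h import *
st()
E
```

```text
t 44.65 tcp [563.1  57.8  87.5] yaw 89.0 tilt [ 0.009 -0.004] F [-1.2  5.3 -0.7] T [0.77 0.51 1.56] w 14.9 q [ 0.06  0.21  2.   -0.01  0.92  0.08]
```

The torque has risen to 1.56 N m, so the knob is at its tight stop. I'll release, rise and look.

Emit:
step_arm:
  motion:
    - [[0.05,0,0,0,0,0,0],[0.05,0,0,0,0,0,0],[0.05,0,0,0.0,0,0,0],[0.05,0,0,0.04,0,0,0],[0.05,0,0,0.08,0,0,0],[0.05,-0.04,-0.02,0.12,0,0,0],[0.05,-0.09,-0.04,0.15,0,0,0],[0.05,-0.13,-0.06,0.17,0,0,0]]

```text
time: 45.65
tool_pos: [0.4322, -0.0029, 0.2594]
tcp_rot: [2.232, 2.194, 0.008]
wrist_force: [0.9, -0.1, -0.2]
width: 0.585
```

Emit:
step_arm:
  motion:
    - [[0.05,0,-0.05,0,0,0,0],[0.05,0,-0.1,0,0,0,0],[0.05,0,-0.15,0,0,0,0],[0.05,0,-0.2,0,0,0,0],[0.05,0,-0.2,0,0,0,0],[0.05,0,-0.2,0,0,0,0],[0.05,0,-0.2,0,0,0,0],[0.05,0,-0.2,0,0,0,0]]

```text
time: 46.65
tool_pos: [0.4323, -0.2018, 0.2594]
tcp_rot: [2.23, 2.196, 0.008]
wrist_force: [-0.8, -0.4, -0.2]
width: 0.585
```

```bash
python3 - <<'E'
from h import *
st();p,d,c=cam("wrist");P=cloud(d,c);cv2.imwrite("pics/w10.png",p)
hsv=cv2.cvtColor(p,cv2.COLOR_BGR2HSV);m=(hsv[...,0]>5)&(hsv[...,0]<25)&(hsv[...,1]>140)&(P[...,2]>.078)&(P[...,2]<.1)
rect(P,m,"knob")
p,P=ribs()
a=cv2.resize(p[135:260,225:495],None,fx=2.9,fy=2.9,interpolation=cv2.INTER_CUBIC);cv2.imwrite("pics/top10.png",a)
# lid profile along the row
th=np.radians(2);u=(P[...,0]*np.cos(th)+P[...,1]*np.sin(th))*1000;v=(-P[...,0]*np.sin(th)+P[...,1]*np.cos(th))*1000+155.7
m=(u>596)&(u<603);Z=P[...,2]*1000
print([(int(t),round(float(np.median(Z[m&(v>=t)&(v<t+4)])))) for t in range(-16,200,4) if (m&(v>=t)&(v<t+4)).any()])
for t in("solder_spool","flux_bottle","screwdriver"):
    print(t,[(np.round(w(get_calibration("top"),o["xyz"]),3).tolist(),round(o["score"],2)) for o in spot_in("top",t)[:2]])
E
```

```text
t 46.65 tcp [ 432.3 -201.8  259.4] yaw 89.1 tilt [ 0.012 -0.004] F [-0.8 -0.4 -0.2] T [ 0.01  0.01 -0.  ] w 50.0 q [-0.49 -0.13  2.01  0.    1.25 -0.48]
knob few
rib [323. 165.] 1133 c 642.6 -52.8 sz 161 102 longdir -87.9 z 60.8
[(-16, 49), (-12, 55), (-8, 53), (-4, 51), (0, 59), (4, 58), (8, 62), (12, 61), (16, 59), (20, 57), (24, 59), (28, 62), (32, 60), (36, 60), (40, 59), (44, 59), (48, 59), (52, 58), (56, 56), (60, 57), (64, 60), (68, 60), (72, 59), (76, 61), (80, 58), (84, 60), (88, 59), (92, 58), (96, 60), (100, 60), (104, 57), (108, 62), (112, 58), (116, 60), (120, 54), (124, 59), (128, 59), (132, 58), (136, 59), (140, 58), (144, 58), (148, 58), (152, 56), (156, 56), (160, 55), (164, 53), (168, 51), (172, 43), (176, 42), (180, 45), (184, 40), (188, 43), (192, 44), (196, 40)]
solder_spool [([0.62, 0.379, 0.049], 0.69)]
flux_bottle [([0.765, -0.06, 0.07], 0.47)]
screwdriver [([0.698, -0.387, 0.02], 0.59), ([0.51, -0.48, 0.011], 0.41)]
```

View pics/top10.png

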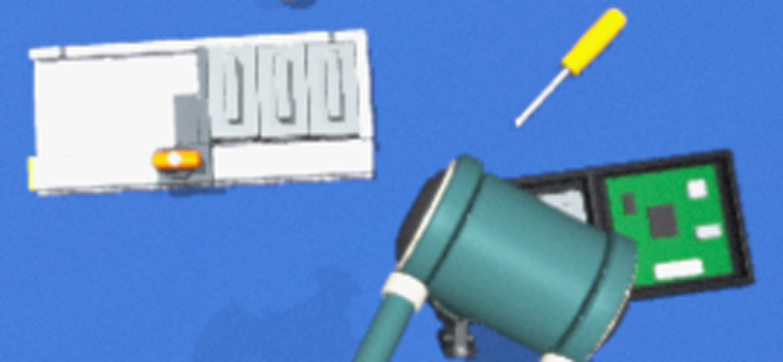

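View pics/w10.png

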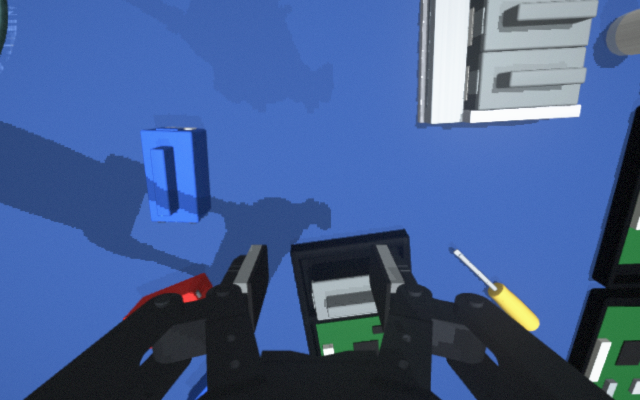

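The row is closed up (161 mm over three boxes), the knob bar lies along the row, and the spool, bottle and screwdriver have not moved. The arm hides the pocket, so I'll back off and check it once.

Emit:
step_arm:
  motion:
    - [[0.05,0,0.05,0,0,0,0],[0.05,0,0.1,0,0,0,0],[0.05,0,0.15,0,0,0,0],[0.05,0,0.2,0,0,0,0],[0.05,0,0.24,0,0,0,0],[0.05,0,0.24,0,0,0,0],[0.05,0,0.24,0,0,0,0],[0.05,0,0.24,0,0,0,0]]

```text
time: 47.9
tool_pos: [0.4323, 0.0365, 0.2594]
tcp_rot: [2.233, 2.194, 0.008]
wrist_force: [1.1, -0.3, 0.2]
width: 0.585
```

```bash
python3 - <<'E'
from h import *
st();p,P=ribs()
cv2.imwrite("pics/top11.png",cv2.resize(p[180:250,385:495],None,fx=6,fy=6,interpolation=cv2.INTER_CUBIC))
th=np.radians(7.4);u=(P[...,0]-.4789)*1000;v=(P[...,1]+.3508)*1000
a=u*np.cos(th)+v*np.sin(th);b=-u*np.sin(th)+v*np.cos(th);Z=P[...,2]*1000
for nm,q,o,off in(("x",a,b,16),("y",b,a,42)):
    m=(abs(abs(o)-off)<4)&(abs(q)<70)
    print(nm,[(t,round(float(np.median(Z[m&(q>=t)&(q<t+4)])))) for t in range(-68,68,4) if (m&(q>=t)&(q<t+4)).sum()>2])
m=(abs(a)<46)&(abs(b)<24)&(Z>44)&(Z<60);A=np.c_[a[m],b[m],np.ones(m.sum())];print("lid plane slope",np.linalg.lstsq(A,Z[m],rcond=None)[0])
E
```

```text
t 47.9 tcp [432.3  36.5 259.4] yaw 89.0 tilt [ 0.012 -0.005] F [ 1.1 -0.3  0.2] T [-0.02 -0.01  0.  ] w 50.0 q [ 0.03 -0.22  2.09 -0.01  1.26  0.05]
rib [322. 165.] 1117 c 641.0 -52.3 sz 162 103 longdir -88.6 z 60.8
rib [420. 217.] 135 c 477.5 -350.5 sz 69 15 longdir 7.9 z 75.9
x [(-68, 22), (-64, 3), (-60, 2), (-56, 4), (-52, 54), (-48, 53), (-44, 55), (-40, 53), (-36, 54), (-32, 55), (-28, 54), (-24, 53), (-20, 53), (-16, 52), (-12, 52), (-8, 51), (-4, 55), (0, 54), (4, 53), (8, 55), (12, 53), (16, 53), (20, 54), (24, 53), (28, 52), (32, 53), (36, 53), (40, 51), (44, 54), (48, 50), (52, 2), (56, 7), (60, 5), (64, 7)]
y [(-68, 4), (-64, 4), (-56, 21), (-52, 23), (-48, 23), (-44, 12), (-28, 53), (-24, 52), (-20, 52), (-16, 53), (-12, 53), (-8, 52), (-4, 55), (0, 52), (4, 54), (8, 54), (12, 53), (16, 54), (20, 54), (24, 35), (28, 3), (32, 3), (36, 3), (44, 24), (48, 20), (52, 22), (56, 2), (60, 1), (64, 0)]
lid plane slope [-2.15226510e-03 -1.11433223e-03  5.32163446e+01]
```

View pics/top11.png

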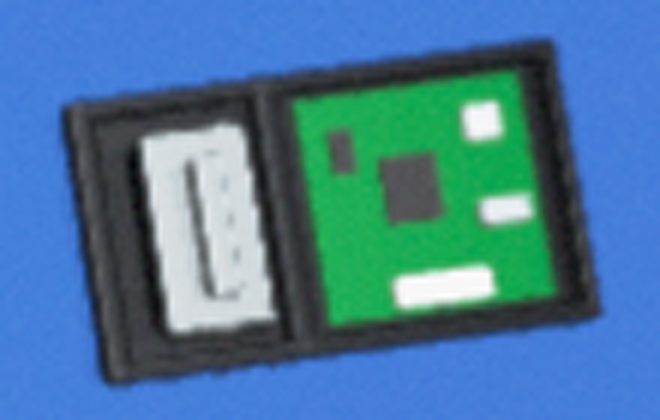

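The loaded box sits flat inside the pocket: lid at (205,230), slope about 0.1°, walls clear all round. I'm handing the job in.

```bash
python3 -c "
from workcell import *
print(finish_job())"
```

```text
the job is handed in; nothing more can be done
None
```

The job is done and handed in at about 48 s of robot time, out of 210 s. Of the four boxes on the bench, the loaded one is in the tray pocket and the three empties are clamped in the carrier.

- **Loaded box:** I weighed each box on lifting. One read about 7 N at the wrist, the others about 2 N, so that one went into the pocket. The last check shows it flat (lid slope about 0.1°) and clear of all four walls.
- **Carrier:** I loosened the knob, slid the stop back and stood the three empties in the channel. One was found about 20 mm along and turned about 12° after I had put it down (the announced knock, or my own release), so I lifted it again and straightened it.
- **Stop and clamp:** I pushed the stop until the row was solid, with 22 N and no more movement, then tightened the knob. The torque rose to 1.56 N m at its end stop. The row measures 161–162 mm, which matches three boxes of 54 mm. The bar lies along the row in the top view; my wrist-camera check of its angle found nothing, as the knob was out of view.
- **Left alone:** The spool, flux bottle and screwdriver read within about 4 mm of where they started, which is within the camera error. I did not approach the blue and red look-alikes.

I viewed 14 pictures, the full budget.

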